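# Spring the sachet compartment of a hotel tea tray by its concealed catch

## Robot

A 6-joint arm with a two-finger parallel gripper is mounted at the origin on the work surface. World frame = base frame: x ahead of the robot, y to its left, z up, the work surface at z = 0. Lengths are in mm, angles in rad, forces in N, time in s.
With the tool pointing down it reaches from about 350 to 775 mm from the base axis. Payload 7.3 kg.
Tool frame: the origin (TCP) lies on the front face of the gripper's body, between the roots of the fingers; the fingertips stand 66 mm ahead of it and the grasp point (between the pads) lies 47 mm ahead of it (bot.tcp_to_grasp is the z of the grasp point in the tool frame, in mm); z points along the fingers, y is the direction in which the jaws open and shut (so a half turn about z gives the same grasp; the last joint's range is limited). The gripper opens to 92 mm and grips with 3 to 60 N. Pads are 19 mm wide; open, the fingers measure 130 mm over their backs; the gripper's body (75 mm by 190 mm) begins 47 mm behind the grasp point.
Start: joints at [-1.416, 0.342, 1.524, -0, 1.275, -0.146], TCP at [155.571, -501.434, 292.241] pointing down, gripper open.
Joint ranges: [-2.53, 2.53], [-0.77, 2.02], [0.04, 2.7], [-1, 4.14], [0.28, 2.66], [-3.11, 3.11]. Speed limits (rad/s): [2.57, 2.57, 3.14, 3.14, 3.14, 3.14].

## Interface

Orientations are given as [roll, pitch, yaw] about the fixed x, y, z axes, in that order (R = Rz(yaw) Ry(pitch) Rx(roll)).
In Python, from plant import bot gives the robot as it stands.
- The arm moves only by the tool carry_out, never from a script. Its argument "deltas" is a list that holds one entry, the list of rows, each a list of 4 numbers: the shift along the tool's x, y, z in mm, then the turn about the tool's z in units of 5 degrees (1.0 is 5 degrees). A call has 1 to 20 rows; each row is the pose to reach, as a shift and turn from the pose commanded when the call began, along the tool's axes at that moment; what a row does not reach only later rows make up. A row lasts 1/10 s, in which the tool goes at most 50 mm and 8.59 degrees, less where a joint would pass 70% of its speed; a pose out of reach is approached as far as the arm can. A call with a gripper value outside its range is refused whole. "fingers" is the finger opening in mm, from 0 to 91.8, set as the call begins (left out, the last holds). The fingers move at their own pace and stop on an object; the grip force is fixed at half the most. Time passes only in rows, so rows that repeat a pose let the fingers close. It gives the time, the measured TCP pose, the force and the opening at its end, in the units of the state.
- bot.get_obs(): the state, without advancing time (a new reading comes with each control period).
- bot.capture(name): name is "scene" or "top" or "wrist"; returns (picture, depth): 384x512x3 uint8, blue, green, red; 384x512 float32, mm along the optical axis (not along the pixel's ray), 0 where there is no reading.
- bot.camera_model(name): a dict with "K" (3x3 intrinsics, pixels), "distortion" ([k1, k2, p1, p2, k3] as OpenCV has them; the pictures are not rectified), "camera_from_world" (4x4, takes a point from world to camera coordinates). Camera axes: x right, y down, z forward; pixel columns grow to the right and rows downward; lengths in mm; the calibration is good to about 2 mm. A picture is of the moment at which its call begins: read the wrist's pose just before it. camera_model takes no time and is no camera call; for the wrist camera it gives the pose at the moment of the call.
- bot.close_job(): hands the job in, once; it reports no verdict.
The state is a dict: "time": time; "joint_positions": joint angles; "dq": joint speeds; "tau": joint torques, N m; "tool_pos": TCP position; "tcp_rot": TCP orientation; "contact_force": force on the tool from outside, world axes, zero at the start; "moment": the same for the moment, N m; "grip_width": finger opening in mm.
Only numpy, scipy, OpenCV 4.12 (cv2) and the standard library are available. Lean on these libraries where they do the work, as an engineer would, in place of code of your own. Each camera call takes 0.05 s, during which the arm holds its last target. There are 200 camera calls.

## Task

Open the sachet compartment at the end of the black bamboo tea tray: with a fingertip, feel along the flat strip beside its lid for the flush catch plate and press it in until the lid springs up by itself, then take the hand clear and leave the lid standing open. Feel your way without bearing hard on anything, and leave the kettle, cup and saucer, sugar tongs and lamp just where they stand, the lamp's switch untouched.

Things in the scene. Friction and masses are not known exactly. Their poses are not given: they have to be found in the camera images.
- strip_mid (a point): Middle of the top face of the flat catch strip at the tray's -y end. Axes: x along the strip, y across it to the lid and the crockery, z up. Black bamboo, level, 55 mm over the desk, 64 mm wide, bare from x = -100 to 100 mm. In it, centred on y = 0 and somewhere in x = -40 to 40 mm, new every time: an opening 52 mm (x) by 44 mm (y) with the catch plate, browner, its top 2 mm below the strip.
- tray_mid (a point): Middle of the tray's underside, at desk height; same axes as strip_mid. Black bamboo tray fixed to the desk, 376 mm (x) by 540 mm (y), rim 35 mm high; closed sachet box 55 mm high over its -y end (y = -270 to -85 mm), strip outermost (x = 0, y = -230 mm is strip_mid), then the lid. Corner blocks 6 mm higher than the strip cover both strip ends beyond x = 100 and -100 mm.
- catch (a joint): Travel in m of the catch plate straight down into the strip: 0 at rest (top 2 mm below the strip's face, so a fingertip sliding along dips 2 mm once it lies wholly within the opening), 0.005 at its stop. Sprung: 1.5 N starts it, 5 N takes it to the stop; it springs back when let go. From about 0.003 it frees the lid.
- lid (a joint): Hinge angle of the lid in rad: 0 shut (level with the strip), 1.35 fully open. Black bamboo panel 358 mm (x) by 102 mm (y) by 8 mm; free edge 34 mm from strip_mid on the +y side, hinge 136 mm from it along x. Once freed, a spring throws it open within about 2 s, free edge up and away from the strip; it stays open.
- kettle: Bystander. Matte red plastic kettle, 155 mm diameter, 206 mm high, black handle reaching 123 mm from its axis on its own +x side, standing on a black cordless base in the tray. Origin at the centre of its underside.
- saucer: Bystander. White porcelain saucer, 140 mm diameter, 16 mm high, in the tray's open bay. Origin at the centre of its underside.
- cup: Bystander. White porcelain cup with a handle, 82 mm diameter, 60 mm high, on the saucer. Origin at the centre of its underside.
- tongs: Bystander. Small U-shaped steel sugar tongs, 128 mm long, 46 mm wide, lying flat in the tray's open bay. Origin in the middle of their underside.
- lamp: Bystander. Small lamp base of frosted glass with a round bulb, 104 mm diameter, 202 mm high, in the tray's open bay. Origin at the centre of its underside.
- lamp_switch (a joint): Brass toggle on the lamp's foot, in rad: 0 clicked down (as it is and should stay), 0.8 up.

How it is judged (in metres and radians):
On the way, in this order (a step that is already met when the one before it is completed fails the run):
1. a finger presses the catch plate in far enough to free the lid (value of joint catch above 0.003 m and contact force between the fingers and anything else above 1 N), for 0.04 s.
2. the lid springs up (value of joint lid above 1 rad), for 0.1 s.
At the end, for the whole second after the job is handed in: The lid stands open by at least 1.2 rad and at rest, the catch plate has sprung back to within 1.5 mm of its rest place, kettle, saucer, cup, tongs and lamp stand upright within 10 mm of where they stood, and the lamp's switch is still down (under 0.3 rad) (value of joint lid above 1.2 rad and velocity of joint lid below 0.1 rad/s and value of joint catch below 0.0015 m and distance of each of kettle, saucer, cup, tongs, lamp from where it was at the start of the episode below 0.01 m and angle between each of kettle, lamp's own z axis and vertical below 0.1 rad and angle between cup's own z axis and vertical below 0.15 rad and value of joint lamp_switch below 0.3 rad); the robot touches nothing.
It fails at once if kettle, saucer, cup, tongs or lamp moved or lifted more than 12 mm (distance of any of kettle, saucer, cup, tongs, lamp from where it was at the start of the episode above 0.012 m).
It fails at once if the lamp's switch flicked (value of joint lamp_switch above 0.4 rad).
It fails at once if the fingers bear on anything with more than 60 N (contact force between the fingers and anything else above 60 N).
It also fails if it takes over 64 s, if anything falls off the work surface, if the arm or the gripper's body presses on something with over 40 N, if the wrist force passes 120 N, or if a joint passes its speed limit or range.

## Working session

There is one attempt and no reset: what is moved stays moved. The work goes in short steps, Python scripts to look and compute and a tool call to move; the robot and the scene stay as the last step left them, time stands still between calls to the robot, and variables do not carry over. Pictures are saved under pics/ and viewed, about 8 in all and at most 12, crops included, and the job is handed in when it is done.

Besides the shell and the picture viewer there is one more tool, called after "Request:" by a JSON object that holds its "name" and its "arguments". carry_out: Moves the arm, as the interface text tells. Its arguments: {"type":"object","properties":{"deltas":{"type":"array","items":{"type":"array","items":{"type":"array","items":{"type":"number"}}}},"fingers":{"type":"number"}},"required":["deltas"]}

```bash
mkdir -p pics; cat > h.py <<'E'
import numpy as np, cv2
from plant import bot
def cast(name,uv,z,m=None):
    m=m or bot.camera_model(name); K=np.array(m["K"]);D=np.array(m["distortion"]);T=np.array(m["camera_from_world"])
    p=cv2.undistortPoints(np.array(uv,float).reshape(-1,1,2),K,D).reshape(-1,2)
    d=np.c_[p,np.ones(len(p))]@T[:3,:3]; c=-T[:3,:3].T@T[:3,3]
    return c+d*((z-c[2])/d[:,2])[:,None]
E
python3 - <<'E'
from h import *
o=bot.get_obs(); print(o)
for n in ("scene","top"):
    p,d=bot.capture(n); cv2.imwrite(f"pics/{n}1.png",p); np.save(f"{n}_d.npy",d)
    print(n, np.round(np.linalg.inv(bot.camera_model(n)["camera_from_world"]),2).tolist(), (d>0).mean())
a=[cv2.imread(f"pics/{n}1.png") for n in ("scene","top")]
E
```

```text
{'time': 0.0, 'joint_positions': array([-1.41596698e+00,  3.42723836e-01,  1.52503574e+00,  5.63480559e-06,
        1.27539335e+00, -1.46008453e-01]), 'dq': array([-0.00030256, -0.00153134,  0.00037136, -0.00072671,  0.00029882,
        0.00126743]), 'tau': array([ 2.22794872e-03, -4.31242740e+01, -2.44216043e+01,  7.19704223e-02,
        5.60383976e-02, -1.19293009e-04]), 'tool_pos': array([ 155.53774789, -501.10286785,  291.53777325]), 'tcp_rot': array([-3.14004977e+00, -2.32334865e-04,  3.00835981e-01]), 'contact_force': array([-0.08082235,  0.69108907,  0.86577855]), 'moment': array([ 0.05729756,  0.0376215 , -0.00292382]), 'grip_width': 91.72738899320004}
scene [[-0.6, 0.7, -0.39, 835.47], [0.8, 0.52, -0.31, 266.56], [-0.01, -0.49, -0.87, 682.59], [0.0, 0.0, 0.0, 1.0]] 0.9961446126302084
top [[-0.03, -0.98, 0.21, 374.86], [-1.0, 0.03, -0.0, 25.61], [-0.0, -0.21, -0.98, 817.12], [0.0, 0.0, 0.0, 1.0]] 0.9959208170572916
```

View pics/top1.png

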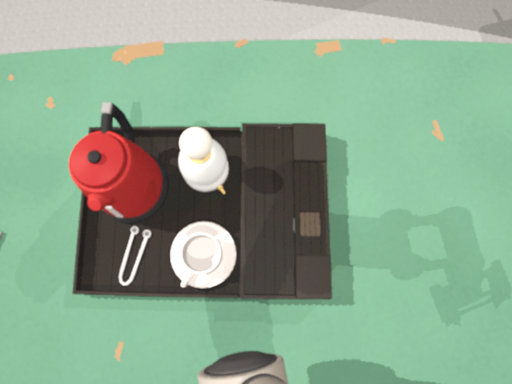

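View pics/scene1.png

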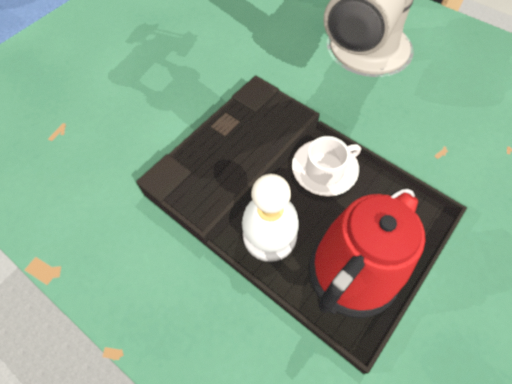

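Both views show the browner plate: in top it is near (310,224), and in scene near (225,124). The strip runs between the corner blocks, with the lid to the left of it in the top view. I'll measure the plate in both views.

```bash
python3 - <<'E'
from h import *
for n,(u,v) in (("top",(310,224)),("scene",(225,124))):
    p=cv2.imread(f"pics/{n}1.png"); d=np.load(f"{n}_d.npy")
    m=p.max(2)-0; print(n,p[v,u],p[v+0,u-25],d[v,u])
    r=np.zeros(m.shape,np.uint8); s=cv2.GaussianBlur(p,(5,5),0).max(2)
    w=18; roi=s[v-w:v+w,u-w:u+w]; t,b=cv2.threshold(roi,0,255,cv2.THRESH_OTSU)
    k,l,st,c=cv2.connectedComponentsWithStats(b); i=l[w,w]; print(t,st[i],c[i]+[u-w,v-w])
    ys,xs=np.where(l==i); pts=np.c_[xs+u-w,ys+v-w].astype(np.float32)
    rect=cv2.minAreaRect(pts); bx=cv2.boxPoints(rect)
    print(cast(n,[c[i]+[u-w,v-w]],53).round(1), cast(n,bx,53).round(1).tolist())
    cv2.imwrite(f"pics/{n}_crop.png",cv2.resize(p[v-80:v+90,u-80:u+90],None,fx=3.5,fy=3.5,interpolation=cv2.INTER_CUBIC))
# tray outline in top via dark mask, at corners eyeballed
print(cast("top",[(294,124),(326,124),(330,298),(296,297)],58).round(1))
print(cast("top",[(297,257),(294,161),(327,160),(329,257)],61).round(1))
E
```

```text
top [ 79  93 110] [56 62 67] 768.19995
89.0 [  8   6  21  24 465] [309.65806452 224.02365591]
[[ 473.  -110.4   53. ]] [[499.0, -91.7, 53.0], [497.8, -133.8, 53.0], [449.5, -130.6, 53.0], [450.8, -89.0, 53.0]]
scene [ 82  97 115] [ 96 121  87] 806.07715
85.0 [  5   8  27  21 323] [224.76470588 123.9380805 ]
[[ 474.6 -112.    53. ]] [[495.1, -132.5, 53.0], [442.8, -133.4, 53.0], [453.2, -92.0, 53.0], [504.2, -92.2, 53.0]]
[[ 694.4  -89.5   58. ]
 [ 692.9 -160.5   58. ]
 [ 321.9 -142.    58. ]
 [ 326.3  -73.7   58. ]]
[[ 405.5  -79.2   61. ]
 [ 608.3  -84.    61. ]
 [ 608.8 -155.3   61. ]
 [ 403.4 -144.5   61. ]]
```

View pics/top_crop.png

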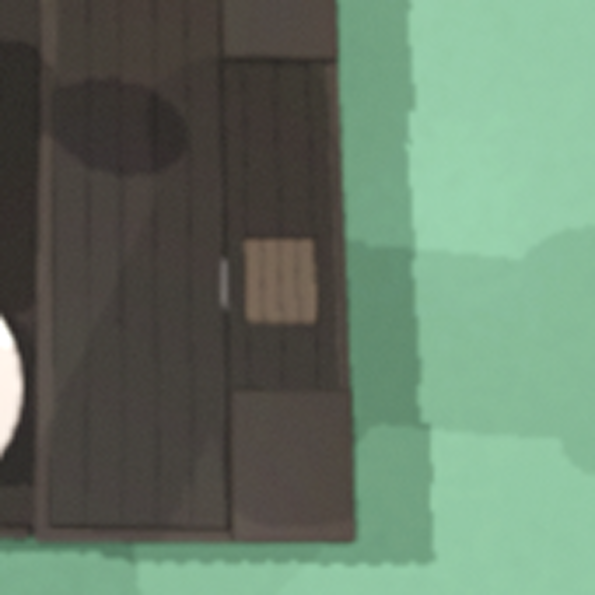

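The crop shows the plate clear in the strip (crop about 245–316, 238–324), the lid seam to its left (crop x about 222–231), and both corner blocks. I'll compute the strip yaw and the move in tool axes.

```bash
python3 - <<'E'
from h import *
from scipy.spatial.transform import Rotation as R
c=lambda a:cast("top",np.array(a)/3.5+[230,144],55)
s=c([(222,60),(230,530)]);v=s[0]-s[1];print(s.round(1),np.degrees(np.arctan2(v[1],v[0])))
e=c([(245,240),(316,238),(316,323),(246,325)]);e=cast("top",np.array([(245,240),(316,238),(316,323),(246,325)])/3.5+[230,144],54);print(e.round(1),e.mean(0))
w=e[0]-e[3];print(np.degrees(np.arctan2(w[1],w[0])))
o=bot.get_obs();M=R.from_euler('xyz',o['tcp_rot']).as_matrix();print(M.round(3))
W=np.linalg.inv(bot.camera_model("wrist")["camera_from_world"]);print("cam in tool",(M.T@(W[:3,3]-o['tool_pos'])).round())
for t in [(530,-114,140)]: print((M.T@(np.array(t)-o['tool_pos'])).round(1))
for n,uv,z in (("lamp",(203,165),100),("cup",(203,255),60),("kettle",(115,175),100)): print(n,cast("top",[uv],z).round())
E
```

```text
[[609.9 -83.7  55. ]
 [329.3 -73.7  55. ]] -2.042988489286585
[[ 497.6  -91.4   54. ]
 [ 497.6 -134.2   54. ]
 [ 446.7 -130.8   54. ]
 [ 446.8  -89.2   54. ]] [ 472.16658877 -111.41892046   54.        ]
-2.5275856088434105
[[ 0.955  0.296 -0.   ]
 [ 0.296 -0.955  0.001]
 [ 0.    -0.001 -1.   ]]
cam in tool [ 72.  -1. -91.]
[ 472.3 -258.6  152.1]
lamp [[593. 106. 100.]]
cup [[415. 111.  60.]]
kettle [[577. 286. 100.]]
```

The plate centre is about (473, -111), strip yaw is about -2.2°, and the wrist camera sits on tool +x, well above the lid's swing. I'm moving to hover over the bare strip on the +x side of the plate, with fingers closed.

Request:
{"name": "carry_out", "arguments": {"deltas": [[[30,-16,9,-0.9],[60,-33,18,-1.8],[90,-49,27,-2.7],[120,-66,36,-3.6],[150,-82,45,-4.5],[180,-99,54,-5.4],[210,-115,63,-6.3],[240,-132,72,-7.2],[270,-148,81,-8.1],[300,-165,90,-9],[330,-181,99,-9.9],[360,-198,108,-10.8],[390,-214,117,-11.7],[420,-231,126,-12.6],[450,-247,135,-13.5],[472,-259,142,-14.1],[472,-259,142,-14.1],[472,-259,142,-14.1],[472,-259,142,-14.1],[472,-259,142,-14.1]]], "fingers": 0}}

```text
time: 2.1
tool_pos: [529.2, -115.1, 150.5]
tcp_rot: [3.141, 0.0, 1.53]
contact_force: [0.6, 0.7, 0.3]
grip_width: 0.3
```

Request:
{"name": "carry_out", "arguments": {"deltas": [[[0,0,8,0],[0,0,15,0],[0,0,20,0],[0,0,23,0],[0,0,25,0],[0,0,25,0],[0,0,25,0],[0,0,25,0]]]}}

```text
time: 2.9
tool_pos: [529.8, -114.3, 125.4]
tcp_rot: [3.141, 0.0, 1.531]
contact_force: [0.4, -0.5, 0.4]
grip_width: -0.0
```

Request:
{"name": "carry_out", "arguments": {"deltas": [[[0,0,0.5,0],[0,0,1,0],[0,0,1.5,0],[0,0,2,0],[0,0,2,0],[0,0,2,0]]]}}

```text
time: 3.5
tool_pos: [529.6, -114.2, 123.2]
tcp_rot: [-3.142, 0.0, 1.531]
contact_force: [-0.4, 0.6, 0.1]
grip_width: 0.6
```

Request:
{"name": "carry_out", "arguments": {"deltas": [[[0,0,0.5,0],[0,0,1,0],[0,0,1,0],[0,0,1,0]]]}}

```text
time: 3.9
tool_pos: [529.6, -114.2, 122.2]
tcp_rot: [-3.142, 0.0, 1.531]
contact_force: [0.6, -0.6, -0.2]
grip_width: 0.4
```

Request:
{"name": "carry_out", "arguments": {"deltas": [[[0,0,0.5,0],[0,0,0.5,0],[0,0,0.5,0]]]}}

```text
time: 4.2
tool_pos: [529.6, -114.3, 121.7]
tcp_rot: [-3.142, 0.0, 1.531]
contact_force: [0.7, -0.2, -0.6]
grip_width: 0.6
```

Request:
{"name": "carry_out", "arguments": {"deltas": [[[0,0,0.5,0],[0,0,0.5,0],[0,0,0.5,0]]]}}

```text
time: 4.5
tool_pos: [529.6, -114.3, 121.2]
tcp_rot: [3.142, 0.0, 1.531]
contact_force: [-0.5, -0.7, 0.0]
grip_width: 0.3
```

Request:
{"name": "carry_out", "arguments": {"deltas": [[[0,0,0.3,0],[0,0,0.3,0],[0,0,0.3,0]]]}}

```text
time: 4.8
tool_pos: [529.7, -114.2, 120.9]
tcp_rot: [3.142, 0.0, 1.531]
contact_force: [-0.1, -0.1, 0.5]
grip_width: 0.3
```

Request:
{"name": "carry_out", "arguments": {"deltas": [[[0,0,0.3,0],[0,0,0.3,0],[0,0,0.3,0]]]}}

```text
time: 5.1
tool_pos: [529.7, -114.3, 120.8]
tcp_rot: [3.141, 0.0, 1.531]
contact_force: [-0.9, 0.4, 3.1]
grip_width: 0.5
```

Request:
{"name": "carry_out", "arguments": {"deltas": [[[0,0,0.3,0],[0,0,0.3,0],[0,0,0.3,0]]]}}

```text
time: 5.4
tool_pos: [529.7, -114.2, 120.8]
tcp_rot: [3.141, 0.0, 1.531]
contact_force: [-1.9, 0.4, 5.1]
grip_width: 0.3
```

Request:
{"name": "carry_out", "arguments": {"deltas": [[[0,0,0.3,0],[0,0,0.3,0],[0,0,0.3,0]]]}}

```text
time: 5.7
tool_pos: [529.7, -114.2, 120.8]
tcp_rot: [3.141, 0.0, 1.531]
contact_force: [-1.4, -0.0, 7.9]
grip_width: 0.5
```

The strip is felt at TCP z = 120.8. I'm easing the pressure to about 2 N and sliding toward the plate.

Request:
{"name": "carry_out", "arguments": {"deltas": [[[0,0,-0.6,0],[0,-4,-0.6,0],[0,-8,-0.6,0],[0,-12,-0.6,0],[0,-16,-0.6,0],[0,-20,-0.6,0],[0,-20,-0.6,0]]]}}

```text
time: 6.4
tool_pos: [509.1, -113.5, 120.8]
tcp_rot: [-3.141, 0.0, 1.531]
contact_force: [0.2, -0.5, 4.8]
grip_width: 0.5
```

Request:
{"name": "carry_out", "arguments": {"deltas": [[[0,-4,0,0],[0,-8,0,0],[0,-12,0,0],[0,-16,0,0],[0,-20,0,0],[0,-20,0,0]]]}}

```text
time: 7.0
tool_pos: [488.3, -112.3, 120.0]
tcp_rot: [-3.139, -0.001, 1.531]
contact_force: [-0.6, -0.5, 0.0]
grip_width: 0.6
```

Request:
{"name": "carry_out", "arguments": {"deltas": [[[0,-4,0,0],[0,-8,0,0],[0,-12,0,0],[0,-16,0,0],[0,-16,0,0],[0,-16,0,0]]]}}

```text
time: 7.6
tool_pos: [473.7, -112.1, 120.7]
tcp_rot: [3.141, 0.0, 1.531]
contact_force: [-0.1, 0.5, 0.1]
grip_width: 0.6
```

The force dropped to zero, so the fingertip is over the opening. I'm lowering to touch the plate, which should sit about 2 mm down.

Request:
{"name": "carry_out", "arguments": {"deltas": [[[0,0,0.5,0],[0,0,1,0],[0,0,1.5,0],[0,0,1.5,0]]]}}

```text
time: 8.0
tool_pos: [473.7, -112.0, 119.0]
tcp_rot: [-3.141, 0.0, 1.531]
contact_force: [-0.9, -0.2, 0.2]
grip_width: 0.3
```

Request:
{"name": "carry_out", "arguments": {"deltas": [[[0,0,0.5,0],[0,0,1,0],[0,0,1,0],[0,0,1,0]]]}}

```text
time: 8.4
tool_pos: [473.7, -112.0, 118.2]
tcp_rot: [3.141, 0.0, 1.531]
contact_force: [-0.9, 0.4, 1.8]
grip_width: -0.2
```

The plate is felt 2 mm lower and yields at about 1.8 N. Now I press it.

Request:
{"name": "carry_out", "arguments": {"deltas": [[[0,0,0.5,0],[0,0,1,0],[0,0,1.5,0],[0,0,2,0],[0,0,2.5,0],[0,0,3,0],[0,0,3.3,0],[0,0,3.6,0],[0,0,3.6,0],[0,0,3.6,0]]]}}

```text
time: 9.4
tool_pos: [473.7, -112.0, 114.6]
tcp_rot: [3.141, 0.0, 1.531]
contact_force: [0.2, 1.4, 3.8]
grip_width: 0.3
```

Request:
{"name": "carry_out", "arguments": {"deltas": [[[0,0,-4,0],[0,0,-10,0],[-4,0,-16,0],[-14,0,-26,0],[-30,0,-40,0],[-50,0,-55,0],[-70,0,-70,0],[-90,0,-85,0],[-110,0,-100,0],[-130,0,-110,0],[-150,0,-115,0],[-150,0,-115,0],[-150,0,-115,0],[-150,0,-115,0],[-150,0,-115,0],[-150,0,-115,0],[-150,0,-115,0]]]}}

```text
time: 11.1
tool_pos: [467.8, -261.4, 229.4]
tcp_rot: [-3.141, -0.0, 1.532]
contact_force: [1.4, -0.9, 0.0]
grip_width: 0.7
```

```bash
python3 - <<'E'
from h import *
ps=[bot.capture(n)[0] for n in ("scene","top")]
cv2.imwrite("pics/after.png",cv2.resize(np.vstack(ps),None,fx=.78,fy=.78,interpolation=cv2.INTER_AREA))
o=bot.get_obs();print(o['time'],o['tool_pos'],o['contact_force'],abs(o['dq']).max())
E
```

```text
11.2 [ 467.82548994 -261.6200278   229.49823257] [-0.75155535 -0.29160832 -0.53160776] 0.0032964317545669166
```

View pics/after.png

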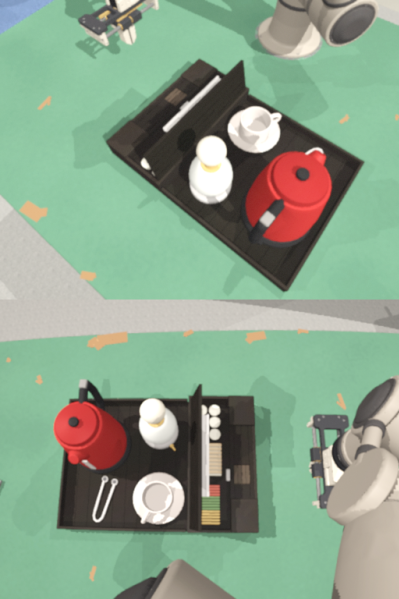

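The lid is standing up (top view x about 195, edge-on), the sachets inside are exposed, the bystanders look unmoved, and the hand is clear at -y. I'll let it settle, then check numerically.

Request:
{"name": "carry_out", "arguments": {"deltas": [[[0,0,0,0],[0,0,0,0],[0,0,0,0],[0,0,0,0],[0,0,0,0],[0,0,0,0],[0,0,0,0],[0,0,0,0],[0,0,0,0],[0,0,0,0],[0,0,0,0],[0,0,0,0],[0,0,0,0],[0,0,0,0],[0,0,0,0]]]}}

```text
time: 12.7
tool_pos: [467.7, -261.9, 229.5]
tcp_rot: [3.142, 0.0, 1.531]
contact_force: [1.5, -0.1, -0.2]
grip_width: 0.3
```

```bash
python3 - <<'E'
from h import *
m=bot.camera_model("top");K=np.array(m["K"]);T=np.array(m["camera_from_world"])
def world(d):
    v,u=np.mgrid[0:384,0:512]; p=cv2.undistortPoints(np.c_[u.ravel(),v.ravel()].astype(float).reshape(-1,1,2),K,np.array(m["distortion"])).reshape(-1,2)
    P=np.c_[p,np.ones(len(p))]*d.reshape(-1,1); return (P-T[:3,3])@T[:3,:3]
p,d=bot.capture("top");W=world(d);y=W[:,1]+.038*(W[:,0]-472)  # tray y
s=(abs(W[:,0]-500)<70)&(W[:,2]>100)&(y>-40)&(y<40)&(d.ravel()>0)
q=W[s];print("lid z max",q[:,2].max(),"y at top",np.median(y[s][q[:,2]>q[:,2].max()-6]),"hinge y",-111.4+136)
f=np.polyfit(q[:,2],y[s],1);print("lid angle",np.arctan2(1,f[0]),s.sum())
s=(abs(W[:,0]-472)<15)&(abs(y+111)<12);print("plate z",np.median(W[s,2]),"before",np.median(world(np.load("top_d.npy"))[s,2]))
p0=cv2.imread("pics/top1.png");hsv=lambda x:cv2.cvtColor(x,cv2.COLOR_BGR2HSV)
for n,f in (("red",lambda x:((hsv(x)[...,1]>150)&((hsv(x)[...,0]<8)|(hsv(x)[...,0]>172)))),("white",lambda x:x.min(2)>150)):
    for nm,(a,b,c,e) in (("lamp",(175,120,230,195)),("cup/saucer",(165,215,237,292)),("tongs",(112,222,155,288)),("kettle",(65,100,166,222))):
        r=[np.argwhere(f(x)[b:e,a:c]) for x in (p0,p)]
        if len(r[0])>30: print(n,nm,[ (len(k),k.mean(0).round(2).tolist()) for k in r])
E
```

```text
lid z max 153.25000898368788 y at top 2.8083911271961384 hinge y 24.599999999999994
lid angle 1.9951726710734832 1393
plate z 52.035159229812265 before 52.07595910417736
red kettle [(5700, [74.04, 50.83]), (5710, [74.02, 50.8])]
white lamp [(2443, [39.56, 26.34]), (2362, [39.33, 26.08])]
white cup/saucer [(3514, [39.64, 37.46]), (3459, [39.64, 37.53])]
white tongs [(543, [32.66, 20.74]), (516, [32.75, 20.68])]
white kettle [(267, [42.88, 34.35]), (185, [40.65, 39.09])]
```

```bash
python3 -c "
from plant import bot
print(bot.close_job())"
```

```text
the job is handed in; nothing more can be done
None
```

The sachet lid is standing open and I've handed the job in at about 12.7 s of the 64 s allowed; handing in reports no verdict.

I found the browner plate in both camera views. With closed fingertips I touched the strip beside it, felt at TCP z = 120.8, with up to about 8 N. I then slid lightly along the strip until the force vanished over the opening. The plate met the fingers about 2 mm lower, and I pressed it in by about 4.2 mm at about 4 N. After that I lifted the hand clear to the outer side.

**Last checks**
- **Lid:** the free edge is at z ≈ 153 mm and about 22 mm from the hinge line, which gives about 1.35 rad. A straight-line fit through the lid's depth points disagreed, giving about 1.15 rad. I think those points were mixed with others in the box, but I did not refit, so I relied on the edge position.
- **Lid at rest:** I did not measure its speed. I let 1.6 s pass after the hand was clear before handing in.
- **Catch plate:** it is back at its height from before the press (52.0 against 52.1 mm).
- **Kettle, cup and saucer, tongs, lamp:** their outlines in the top view shifted by less than 0.4 pixel (under 1 mm). One check of white pixels around the kettle did shift, by about 5 pixels. I put that down to a change of highlight or shadow, because the kettle's red body stayed within 0.03 pixel.
- **Lamp switch:** I did not measure it separately, but the hand never came near the lamp.
- **Hand:** it is clear of everything, with the force reading at noise level (up to about 1.5 N).

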